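Find the burner cap that rocks and seat it

ROBOT

A 7-joint arm with a two-finger parallel gripper is mounted at the origin on a cart in front of the work surface, level with it; the furniture and walls round the work are solid. World frame = base frame: x ahead of the robot, y to its left, z up, the work surface at z = 0. Lengths are in m, angles in rad, forces in N, time in s.
With the tool pointing down it reaches from about 0.4 to 0.85 m from the base axis. Payload 10.4 kg.
Tool frame: the origin (TCP) lies at the very end of the fingers, on their centre line; the grasp point (between the pads) lies 19 mm behind it; z points along the fingers, y is the line along which they close (so a half turn about z gives the same grasp; the last joint's range is limited). The gripper opens to 87 mm and grips with 3 to 60 N. Pads are 19 mm wide; open, the fingers measure 117 mm over their backs; the gripper's body (75 mm by 190 mm) begins 51 mm behind the grasp point.
Start: joints at [-1.164, 0.332, -0.065, 1.46, 0.022, 1.35, -0.088], TCP at [0.26, 0.568, 0.223] pointing down, gripper open.
Joint ranges: [-2.6, 2.6], [-0.5, 2.12], [-1.47, 1.34], [0.16, 2.42], [-1.27, 4.41], [0.06, 2.06], [-2.6, 2.6]. Speed limits (rad/s): [2.22, 2.22, 2.79, 2.79, 3.14, 3.14, 3.14].

INTERFACE

Orientations are given as a unit quaternion [x, y, z, w].
In Python, from bench import * gives the robot as it stands.
- The arm moves only by the tool step_arm, never from a script. Its arguments are lists of equal length, an entry for each row: "delta_pos": the shift along the world's x, y, z in units of 25 mm (1.0 is 25 mm), a list of three; "turn": the turn about the world's z in units of 0.12 rad (1.0 is 0.12 rad). In form: {"delta_pos": [[tx, ty, tz], ...], "turn": [turn, ...]}. A call has 1 to 12 rows; each row shifts and turns the commanded pose from where the row before left it; what a row does not reach is not made up. A row lasts 1/10 s, in which the tool goes at most 50 mm and 8.59 degrees, less where a joint would pass 70% of its speed; a pose out of reach is approached as far as the arm can. A call with a number of a shift or a turn outside -1 to 1 is refused whole. A call with a gripper value outside its range is refused whole. "grip" is the closure, from 0 (fully open) to 1 (shut), set as the call begins (left out, the last holds). The fingers move at their own pace and stop on an object; "newtons" is the grip in N (left out, the last holds). Time passes only in rows, so rows that do not move let the fingers close. It gives the time, the measured TCP pose, the force, the opening and the grip force at its end, in the units of the state.
- read_state(): the state, without advancing time (a new reading comes with each control period).
- camera(name): name is "scene" or "top" or "wrist"; returns a dict with "image" (420x560x3 uint8, red, green, blue), "z_map" (420x560 float32, m along the optical axis (not along the pixel's ray), 0 where there is no reading), "mtx" (3x3 intrinsics, pixels), "dist" ([k1, k2, p1, p2, k3] as OpenCV has them; the pictures are not rectified), "view" (4x4, takes a point from world to camera coordinates). Camera axes: x right, y up, looking along -z (the intrinsics and any distortion apply to the point x, -y, -z); pixel columns grow to the right and rows downward; lengths in m; the calibration is good to about 2 mm. A picture is of the moment at which its call begins.
- close_job(): hands the job in; it is judged then, once.
The state is a dict: "time": time; "joint_positions": joint angles; "joint_vel": joint speeds; "joint_torque": joint torques, N m; "ee_pos": TCP position; "eef_rot": TCP orientation; "ft_force": force on the tool from outside, world axes, zero at the start; "torque": the same for the moment, N m; "width": finger opening in m; "grip_force": force on a finger pad.
Only numpy, scipy, OpenCV 4.12 (cv2) and the standard library are available. Lean on these libraries where they do the work, as an engineer would, in place of code of your own. Each camera call takes 0.05 s, during which the arm holds its last target. There are 200 camera calls.

TASK

The gas hob has been cleaned, and one of its four black burner caps was put back carelessly. Press the caps with a fingertip until you find the one that rocks, pressing its raised side down so that it tips level, then push it across with the fingertip until it drops into its burner head and lies flat like the other three. No cap is to be picked up; leave the other things on the worktop where they are.

Things in the scene. Friction and masses are not known exactly. Their poses are not given: they have to be found in the camera images.
- hob: slim tabletop gas hob, fixed, steel deck 230 x 600 mm whose top is 48 mm above the worktop; origin at the centre of its underside on the worktop, x towards the back, y to the left along the hob, z up. The four burners stand in a row along y, 150 mm apart, 22 mm behind the middle line; four control knobs, 20 mm tall, stand along the front 105 mm in front of the burners. Close behind it, beyond x = 0.68 m, kettle and coffee maker stand
- burner_1: aluminium burner head, fixed on the hob, one of four alike (names not tied to places); 70 mm across at the top (75 at the foot), origin at its centre on the deck, z up, turned any way about z. Its flat rim is 18 mm above the origin, 7 mm wide, round a seat 55 mm across and 13 mm deep. A spark electrode and a thermocouple beside it stay below the rim (13 mm tall, within 46 mm of the centre)
- burner_2: aluminium burner head, fixed on the hob, one of four alike (names not tied to places); 70 mm across at the top (75 at the foot), origin at its centre on the deck, z up, turned any way about z. Its flat rim is 18 mm above the origin, 7 mm wide, round a seat 55 mm across and 13 mm deep. A spark electrode and a thermocouple beside it stay below the rim (13 mm tall, within 46 mm of the centre)
- burner_3: aluminium burner head, fixed on the hob, one of four alike (names not tied to places); 70 mm across at the top (75 at the foot), origin at its centre on the deck, z up, turned any way about z. Its flat rim is 18 mm above the origin, 7 mm wide, round a seat 55 mm across and 13 mm deep. A spark electrode and a thermocouple beside it stay below the rim (13 mm tall, within 46 mm of the centre)
- burner_4: aluminium burner head, fixed on the hob, one of four alike (names not tied to places); 70 mm across at the top (75 at the foot), origin at its centre on the deck, z up, turned any way about z. Its flat rim is 18 mm above the origin, 7 mm wide, round a seat 55 mm across and 13 mm deep. A spark electrode and a thermocouple beside it stay below the rim (13 mm tall, within 46 mm of the centre)
- cap_1: One of four identical black burner caps (see cap_2 to cap_4 too; names not tied to places, any may be the loose one). Disc 75 mm across, 7 mm thick, flat on top to 31 mm from the centre, edge upright for its lower 4 mm, then bevelled; about 0.16 kg, free. Origin: centre of the disc's underside; z up out of the top. Below it a round boss 52 mm across, 4 mm deep, drops into the head's seat.
- cap_2: Burner cap as cap_1. A seated cap lies level with its underside on the head's rim, cannot rock, and slides at most 2.5 mm from the centre. The loose cap is shifted 5.5 to 6.5 mm off the head's centre in any direction, so its boss rides on the rim: the side towards which it is shifted stands raised (tilt about 0.09 rad), the other side rests on the rim.
- cap_3: Burner cap as cap_1. Pressed on its flat top 15 to 20 mm from its centre on the raised side, the loose cap rocks level under about 2 N, its underside then 4 mm above the rim (so a finger stops 4 mm higher than on a seated cap). Pressed more than 26 mm out it tips up instead; pressed on the low side it does not move.
- cap_4: Burner cap as cap_1. Pushed level by its raised edge towards the head's centre, with the fingertip 2 mm above the rim, the loose cap slides until its boss drops in; the wall of the seat then stops it (resistance jumps from about 1 N).
- pan_support_1: black pan support (flat-bar frame 290 x 190 x 26 mm) lying on the worktop left of the hob, the lower of two; origin at the centre of its underside; leave alone
- pan_support_2: the same, lying on the first; leave alone
- mug_teal: teal mug, 68 x 99 x 73 mm, right of the hob; origin at its underside; leave alone
- tea_spoon: teaspoon, 130 mm long, on the worktop at the right end of the hob; leave alone
Not all that is in view belongs to the job. What is shaped like the cap_4 but pink or yellow is not meant.

How it is judged:
On the way:
1. the loose cap is rocked: the finger presses it (over 1 N) to less than 0.045 rad of tilt while it still stands more than 2.2 mm proud of its seat (((contact force between the fingers and cap_1 above 1 N and z of cap_1 in the frame of hob above 0.0682 m and angle between cap_1's own z axis and vertical below 0.045 rad) or (contact force between the fingers and cap_2 above 1 N and z of cap_2 in the frame of hob above 0.0682 m and angle between cap_2's own z axis and vertical below 0.045 rad) or (contact force between the fingers and cap_3 above 1 N and z of cap_3 in the frame of hob above 0.0682 m and angle between cap_3's own z axis and vertical below 0.045 rad) or (contact force between the fingers and cap_4 above 1 N and z of cap_4 in the frame of hob above 0.0682 m and angle between cap_4's own z axis and vertical below 0.045 rad))), for 0.1 s.
At the end, for the whole second after the job is handed in: all four caps seated in the burner heads and at rest: underside within 1.2 mm of the rim's height, tilt under 0.025 rad, within 3.5 mm of a head's centre (z of cap_1 in the frame of hob between 0.064 and 0.0672 m and angle between each of cap_1, cap_2, cap_3, cap_4's own z axis and vertical below 0.025 rad and linear speed of each of cap_1, cap_2, cap_3, cap_4 below 0.02 m/s and (horizontal distance between cap_1 and burner_1 below 0.0035 m or horizontal distance between cap_1 and burner_2 below 0.0035 m or horizontal distance between cap_1 and burner_3 below 0.0035 m or horizontal distance between cap_1 and burner_4 below 0.0035 m) and z of cap_2 in the frame of hob between 0.064 and 0.0672 m and (horizontal distance between cap_2 and burner_1 below 0.0035 m or horizontal distance between cap_2 and burner_2 below 0.0035 m or horizontal distance between cap_2 and burner_3 below 0.0035 m or horizontal distance between cap_2 and burner_4 below 0.0035 m) and z of cap_3 in the frame of hob between 0.064 and 0.0672 m and (horizontal distance between cap_3 and burner_1 below 0.0035 m or horizontal distance between cap_3 and burner_2 below 0.0035 m or horizontal distance between cap_3 and burner_3 below 0.0035 m or horizontal distance between cap_3 and burner_4 below 0.0035 m) and z of cap_4 in the frame of hob between 0.064 and 0.0672 m and (horizontal distance between cap_4 and burner_1 below 0.0035 m or horizontal distance between cap_4 and burner_2 below 0.0035 m or horizontal distance between cap_4 and burner_3 below 0.0035 m or horizontal distance between cap_4 and burner_4 below 0.0035 m)); the robot touches nothing.
It fails at once if a cap is lifted: it rises more than 10 mm above its seated height, or tips more than 0.35 rad (z of any of cap_1, cap_2, cap_3, cap_4 in the frame of hob above 0.076 m or angle between any of cap_1, cap_2, cap_3, cap_4's own z axis and vertical above 0.35 rad).
It fails at once if a cap is pushed off its burner head (drops 5 mm below the seated height) (z of any of cap_1, cap_2, cap_3, cap_4 in the frame of hob below 0.061 m).
It fails at once if something standing round the hob is shifted more than 30 mm (distance of any of pan_support_1, pan_support_2, mug_teal, tea_spoon from where it was at the start of the episode above 0.03 m).
It also fails if it takes over 61 s, if anything falls off the work surface, if the arm or the gripper's body presses on something with over 40 N, if the wrist force passes 120 N, or if a joint passes its speed limit or range.

## Working session

There is one attempt and no reset: what is moved stays moved. The work goes in short steps, Python scripts to look and compute and a tool call to move; the robot and the scene stay as the last step left them, time stands still between calls to the robot, and variables do not carry over. Pictures are saved under pics/ and viewed, at most 10 in all, crops included, and the job is handed in when it is done.

Besides the shell and the picture viewer there is one more tool, called after "Request:" in YAML: its name, and indented under it one key for each argument. step_arm: Moves the arm, as the interface text tells. Shifts and turns lie within -1 to 1; 1 stands for 25 mm of shift or 0.12 rad of turn. Its arguments: {"type":"object","properties":{"delta_pos":{"type":"array"},"turn":{"type":"array"},"grip":{"type":"number"},"newtons":{"type":"number"}},"required":["delta_pos","turn"]}

```bash
mkdir -p pics; cat > h.py <<'E'
from bench import *
import numpy as np, cv2
def world(c):
    z=c["z_map"].astype(float);h,w=z.shape
    u,v=np.meshgrid(np.arange(w),np.arange(h))
    p=cv2.undistortPoints(np.stack([u,v],-1).reshape(-1,1,2).astype(float),c["mtx"],np.array(c["dist"])).reshape(h,w,2)
    P=np.stack([p[...,0]*z,-p[...,1]*z,-z,np.ones_like(z)],-1)
    return (P@np.linalg.inv(c["view"]).T)[...,:3]
E
python3 - <<'E'
from h import *
s=read_state();print(s)
for n in("top","scene"):
    c=camera(n);np.savez(n+"0.npz",**c)
    cv2.imwrite(f"pics/{n}0.png",c["image"][...,::-1])
    W=world(c)
    im=c["image"].astype(int)
    m=((im.max(-1)<60)&(c["z_map"]>0)&(W[...,2]>.05)&(W[...,2]<.1)).astype(np.uint8)
    k,l,st,ce=cv2.connectedComponentsWithStats(m)
    print(n, np.linalg.inv(c["view"])[:3,3])
    for i in range(1,k):
        if st[i,4]>60:
            q=W[l==i];print(st[i],ce[i].round(),q.mean(0).round(4),np.ptp(q,axis=0).round(4))
E
```

```text
{'time': 0.0, 'joint_positions': array([-1.16359445,  0.33291263, -0.06468344,  1.46098847,  0.02158209,
        1.34987775, -0.08852342]), 'joint_vel': array([ 3.26227072e-04,  1.28701814e-03,  2.64778617e-04, -1.59008552e-03,
       -4.45430649e-04,  1.09013649e-03,  1.29743369e-07]), 'joint_torque': array([-5.42739363e-04, -6.23252892e+01,  2.44057935e-02, -3.89912331e+01,
       -6.13380340e-02,  3.93015181e-02,  1.23425475e-04]), 'ee_pos': array([0.26027298, 0.56778354, 0.22170593]), 'eef_rot': array([ 2.13260859e-01,  9.76995010e-01, -7.34187467e-04, -1.30978201e-04]), 'ft_force': array([-0.51461747, -0.14462682, -0.03955352]), 'torque': array([-0.00894146, -0.0249838 ,  0.00639602]), 'grip_force': 0.0, 'width': 0.08707358987895805}
top [0.3678682  0.13603488 1.7720017 ]
[354 191  20  21 341] [363. 201.] [ 0.5109 -0.1601  0.0729] [0.0648 0.0641 0.0244]
[211 193  21  21 351] [221. 203.] [0.5145 0.2949 0.076 ] [0.0651 0.064  0.0252]
[260 193  21  21 350] [270. 203.] [0.5118 0.14   0.073 ] [0.0648 0.0641 0.0217]
[307 192  21  21 347] [317. 202.] [ 0.5112 -0.0099  0.073 ] [0.065  0.0649 0.0209]
scene [-0.2919221  -0.59856059  0.85685733]
[236 187  20  12 183] [246. 192.] [0.5134 0.2877 0.0733] [0.0684 0.0632 0.0124]
[381 197  16  11  66] [389. 203.] [ 0.7761 -0.0948  0.0726] [0.0152 0.0521 0.0486]
[434 203  13  18 143] [440. 212.] [ 0.8315 -0.2393  0.0766] [0.0121 0.0425 0.0487]
[270 206  21  12 213] [280. 212.] [0.5106 0.1321 0.071 ] [0.0617 0.0658 0.0095]
[307 225  22  15 260] [318. 232.] [ 0.5093 -0.0167  0.071 ] [0.0647 0.0669 0.0094]
[349 247  25  17 318] [361. 255.] [ 0.5095 -0.1663  0.0713] [0.0656 0.0657 0.0103]
[290 248   9   9  66] [294. 252.] [ 0.4038 -0.0166  0.062 ] [0.0265 0.0284 0.0172]
[333 273  10  10  77] [337. 278.] [ 0.403  -0.1656  0.0622] [0.0257 0.0269 0.0151]
```

View pics/top0.png

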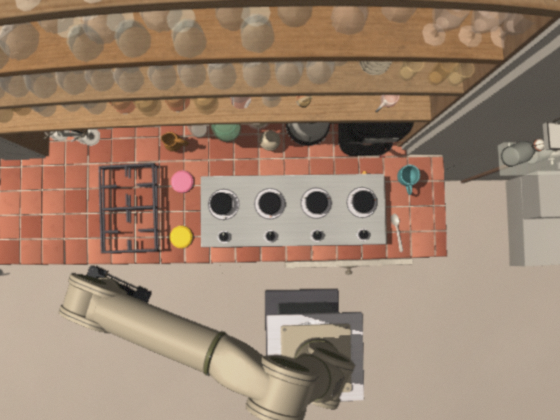

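View pics/scene0.png

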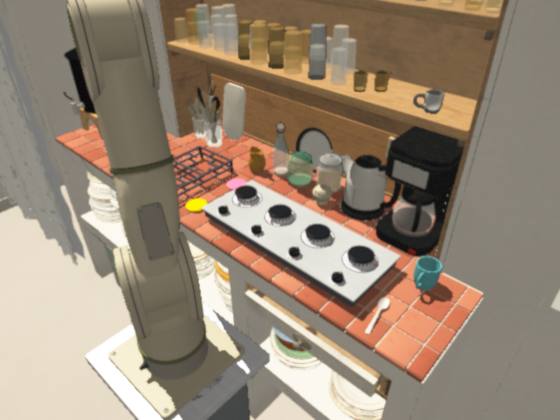

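Top view: the caps lie at px (221,203), (270,203), (317,202) and (363,201). The left one reads about 3 mm higher and is spaced 155 mm, not 150, from its neighbour, so it is probably the loose one. The scene view shows the same cap at (246,192). Moving above it for a closer wrist look, with the gripper shut.

Request:
step_arm:
  delta_pos:
    - [0.9,-1,0]
    - [0.9,-1,0]
    - [0.9,-1,0]
    - [0.9,-1,0]
    - [0.9,-1,0]
    - [0.9,-1,0]
    - [0.9,-1,0]
    - [0.9,-1,0]
    - [0.8,-1,0]
    - [0.8,-1,0]
    - [0,-1,0]
    - [0,0,0]
  turn: [1,1,1,1,1,1,1,1,1,1,1,1]
  grip: 1

```text
time: 1.3
ee_pos: [0.4818, 0.2889, 0.2223]
eef_rot: [-0.484, 0.875, -0.001, -0.001]
ft_force: [0.3, -0.2, 0.5]
width: 0.0031
grip_force: 0.0
```

```bash
python3 - <<'E'
from h import *
s=read_state();print(s["ee_pos"],s["eef_rot"],s["ft_force"],s["width"])
c=camera("wrist");np.savez("w0.npz",**c)
cv2.imwrite("pics/w0.png",c["image"][...,::-1])
def go(c):
    W=world(c);im=c["image"].astype(int)
    m=((im.max(-1)<70)&(c["z_map"]>0)&(W[...,2]>.066)&(W[...,2]<.085)).astype(np.uint8)
    k,l,st,ce=cv2.connectedComponentsWithStats(m)
    for i in range(1,k):
        if st[i,4]>200:
            cn=max(cv2.findContours((l==i).astype(np.uint8),0,1)[0],key=cv2.contourArea)
            q=W[l==i]; 
            ctr=(q.max(0)+q.min(0))/2
            r=np.hypot(*(q[:,:2]-ctr[:2]).T);g=q[r<.026]
            A=np.c_[g[:,:2]-ctr[:2],np.ones(len(g))];f=np.linalg.lstsq(A,g[:,2],rcond=None)[0]
            print(st[i],ctr.round(4),q.mean(0).round(4),"plane",f.round(4),"std",(g[:,2]-A@f).std().round(5),np.ptp(q,axis=0).round(4))
go(c)
go(np.load("top0.npz"));go(np.load("scene0.npz"))
E
```

```text
[0.48180617 0.28893855 0.22227012] [-4.83646443e-01  8.75262976e-01 -7.39403852e-04 -5.43406816e-04] [ 0.2523629  -0.23974548  0.46857547] 0.0030712448909554456
[ 116   33   85   87 5741] [0.5149 0.1431 0.0706] [0.5137 0.1437 0.072 ] plane [-0.0003  0.0027  0.0724] std 0.00074 [0.0729 0.073  0.0087]
[ 215  186   79   69 3975] [0.5163 0.2977 0.0739] [0.512  0.2921 0.0747] plane [0.0148 0.0819 0.0756] std 0.00072 [0.0737 0.0723 0.0109]
[353 191  22  22 347] [ 0.5105 -0.161   0.0754] [ 0.5111 -0.1598  0.0732] plane [-0.0156 -0.0036  0.0735] std 0.00362 [0.0681 0.0696 0.0187]
[211 193  21  21 361] [0.5147 0.2959 0.0757] [0.5143 0.2947 0.0759] plane [0.0013 0.0707 0.076 ] std 0.00352 [0.0651 0.0647 0.0179]
[260 193  21  22 349] [0.5104 0.1395 0.0745] [0.5118 0.1397 0.0733] plane [ 0.0238 -0.0071  0.0734] std 0.00367 [0.0675 0.0642 0.017 ]
[307 192  21  21 352] [ 0.5118 -0.0106  0.0745] [ 0.5111 -0.0101  0.0731] plane [-0.0021  0.0069  0.0734] std 0.00356 [0.0648 0.0651 0.0169]
[269 206  22  13 222] [0.5101 0.1331 0.0713] [0.5101 0.1319 0.0709] plane [0.015  0.0126 0.0713] std 0.0017 [0.066  0.0658 0.0095]
[307 225  23  15 278] [ 0.5109 -0.0164  0.0709] [ 0.5095 -0.017   0.0709] plane [ 0.0155 -0.0029  0.0712] std 0.0015 [0.0683 0.0669 0.0097]
[349 247  25  17 339] [ 0.5102 -0.1655  0.0711] [ 0.5089 -0.1664  0.0712] plane [ 0.0053 -0.0042  0.0715] std 0.0015 [0.0695 0.0667 0.0102]
```

View pics/w0.png

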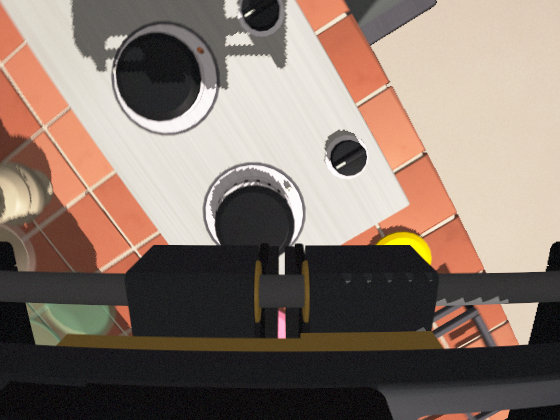

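Wrist view: the left cap at px (255,212) is raised towards +y, with a plane slope of about 0.083 at 80°. Its neighbour at (160,77) is flat. The cap centre is at about (0.5145, 0.2965). I'll press it 14 mm out on the raised side, with the closing axis tangential.

Request:
step_arm:
  delta_pos:
    - [0.7,0.43,0]
    - [0.7,0.43,-0.5]
    - [0,0,-1]
    - [0,0,-1]
    - [0,0,-1]
    - [0,0,-1]
    - [0,0,-0.8]
    - [0,0,0]
    - [0,0,0]
  turn: [1,1,1,0.2,0,0,0,0,0]

```text
time: 2.25
ee_pos: [0.5152, 0.3151, 0.0903]
eef_rot: [-0.642, 0.767, 0.0, -0.0]
ft_force: [0.2, 0.4, 0.4]
width: 0.0003
grip_force: 0.0
```

```bash
python3 - <<'E'
from h import *
s=read_state();print(s["ee_pos"],s["eef_rot"],s["ft_force"])
c=camera("wrist");np.savez("w1.npz",**c);cv2.imwrite("pics/w1.png",c["image"][...,::-1])
E
```

```text
[0.51520663 0.31508311 0.09032604] [-6.41711605e-01  7.66945969e-01  1.46840535e-04 -2.74060100e-04] [0.20051727 0.42331959 0.43176432]
```

View pics/w1.png

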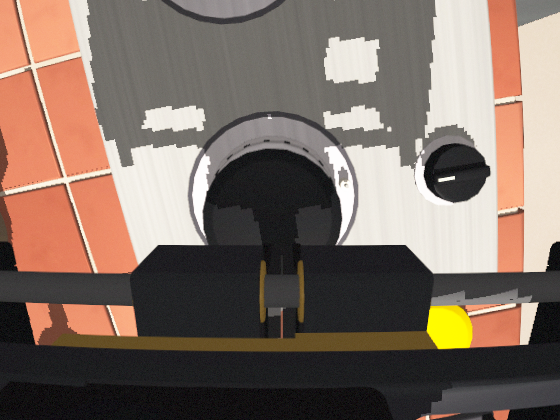

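Wrist view: the cap under the finger is at px (270,205), the head's rim shows on its −y side, and the finger is over the +y side. Adjusting y, then lowering gently.

Request:
step_arm:
  delta_pos:
    - [0.04,-0.18,-0.2]
    - [0,0,-0.2]
    - [0,0,0]
    - [0,0,0]
  turn: [0,0,0,0]

```text
time: 2.7
ee_pos: [0.5164, 0.3102, 0.0801]
eef_rot: [-0.642, 0.767, 0.0, -0.0]
ft_force: [-0.8, -0.1, 0.5]
width: 0.0003
grip_force: 0.0
```

Request:
step_arm:
  delta_pos:
    - [0,0,-0.08]
    - [0,0,-0.08]
    - [0,0,0]
  turn: [0,0,0]

```text
time: 3.0
ee_pos: [0.5168, 0.3111, 0.0774]
eef_rot: [-0.642, 0.767, 0.0, 0.001]
ft_force: [-2.3, -0.6, 9.4]
width: 0.0003
grip_force: 4.8
```

Request:
step_arm:
  delta_pos:
    - [0,0,0]
    - [0,0,0]
    - [0,0,0]
  turn: [0,0,0]

```text
time: 3.3
ee_pos: [0.5168, 0.3111, 0.0774]
eef_rot: [-0.642, 0.767, 0.0, 0.001]
ft_force: [-2.8, 0.1, 9.2]
width: 0.0007
grip_force: 4.6
```

```bash
cat > fit.py <<'E'
from h import *
import sys
s=read_state();print(s["ee_pos"].round(4),s["ft_force"].round(1))
c=camera(sys.argv[1] if len(sys.argv)>1 else "wrist")
W=world(c);im=c["image"].astype(int)
m=(im.max(-1)<70)&(W[...,2]>.066)&(W[...,2]<.085)&(abs(W[...,0]-.515)<.05)&(abs(W[...,1]-.29)<.05)
k,l,st,ce=cv2.connectedComponentsWithStats(m.astype(np.uint8))
i=1+st[1:,4].argmax();q=W[l==i]
print(st[i],q.min(0).round(4),q.max(0).round(4))
ctr=np.array([.5145,.2955]);g=q[np.hypot(*(q[:,:2]-ctr).T)<.028]
if len(sys.argv)>2: g=g[g[:,1]<s["ee_pos"][1]-.015]
for _ in range(3):
    A=np.c_[g[:,:2]-ctr,np.ones(len(g))];f=np.linalg.lstsq(A,g[:,2],rcond=None)[0];r=g[:,2]-A@f;g=g[abs(r)<2*r.std()+1e-4]
print(f.round(4),r.std(),len(g))
# outline circle fit (lower y half)
b=q[q[:,1]<.29]
e=[]
for x in np.arange(.485,.545,.003):
    t=b[abs(b[:,0]-x)<.0015]
    if len(t):e.append([x,t[:,1].min()])
e=np.array(e);A=np.c_[2*e,np.ones(len(e))];z=np.linalg.lstsq(A,(e**2).sum(1),rcond=None)[0]
print("circle",z[:2].round(4),np.sqrt(z[2]+z[0]**2+z[1]**2).round(4))
E
python3 fit.py wrist x
```

```text
[0.5168 0.3111 0.0774] [-2.8  0.1  9.2]
[  202   159   148    94 10530] [0.4802 0.2603 0.071 ] [0.5536 0.3081 0.085 ]
[0.0009 0.01   0.0763] 0.0005392723986083186 5114
circle [0.5168 0.2994] 0.0391
```

Pressing at 9 N, the cap reads level (slope 0.01) and 4 mm proud, so it is rocked. Going round to its raised edge to push.

Request:
step_arm:
  delta_pos:
    - [0,0,0.3]
    - [0,0,0.3]
    - [0.11,0.52,0]
    - [0.11,0.52,0]
    - [0.11,0.52,0]
    - [0,0,-0.3]
    - [0,0,-0.3]
    - [0,0,-0.2]
    - [0,0,0]
    - [0,0,0]
  turn: [0,0,0,0,0,0,0,0,0,0]

```text
time: 4.35
ee_pos: [0.5247, 0.3487, 0.0709]
eef_rot: [-0.642, 0.767, -0.0, -0.0]
ft_force: [0.7, 0.3, -0.4]
width: 0.0005
grip_force: 0.0
```

```bash
python3 fit.py wrist
```

```text
[0.5247 0.3487 0.0709] [ 0.7  0.3 -0.4]
[  197    73   162   164 20778] [0.4798 0.2602 0.066 ] [0.5536 0.3341 0.0798]
[0.0161 0.0799 0.0754] 0.0005569259967915013 11893
circle [0.517  0.2998] 0.0397
```

Request:
step_arm:
  delta_pos:
    - [0,0,-0.12]
    - [0,0,0]
    - [-0.02,-0.1,0]
    - [-0.02,-0.1,0]
    - [-0.01,-0.04,0]
    - [0,0,0]
  turn: [0,0,0,0,0,0]

```text
time: 5.0
ee_pos: [0.5235, 0.3429, 0.0682]
eef_rot: [-0.642, 0.767, -0.0, 0.0]
ft_force: [-0.1, 0.2, 0.3]
width: 0.0002
grip_force: 0.0
```

Request:
step_arm:
  delta_pos:
    - [-0.01,-0.04,0]
    - [-0.01,-0.04,0]
    - [-0.01,-0.04,0]
    - [0,0,0]
  turn: [0,0,0,0]

```text
time: 5.4
ee_pos: [0.5227, 0.34, 0.0681]
eef_rot: [-0.642, 0.767, 0.0, -0.0]
ft_force: [-0.9, -0.6, -0.1]
width: 0.0007
grip_force: 0.1
```

Request:
step_arm:
  delta_pos:
    - [-0.01,-0.04,0]
    - [-0.01,-0.04,0]
    - [0,0,0]
  turn: [0,0,0]

```text
time: 5.7
ee_pos: [0.5222, 0.338, 0.0681]
eef_rot: [-0.642, 0.767, 0.0, -0.0]
ft_force: [-0.3, 0.1, -0.7]
width: 0.0003
grip_force: 0.2
```

```bash
python3 fit.py wrist
```

```text
[0.5222 0.338  0.0681] [-0.3  0.1 -0.7]
[  197    82   162   179 20736] [0.4784 0.2537 0.067 ] [0.5523 0.3303 0.085 ]
[-0.0002 -0.0015  0.0725] 0.000544629212539269 11264
circle [0.5151 0.2928] 0.0391
```

The cap has dropped in: slope about 0, top at 72.5 mm like its neighbour. Backing off and verifying.

Request:
step_arm:
  delta_pos:
    - [0.05,0.3,0]
    - [0.05,0.3,0]
    - [0,0,1]
    - [0,0,1]
    - [0,0.5,1]
    - [0,1,0.5]
    - [0,1,0]
    - [0,0,0]
    - [0,0,0]
  turn: [0,0,0,0,0,0,0,0,0]

```text
time: 6.65
ee_pos: [0.5242, 0.4164, 0.155]
eef_rot: [-0.643, 0.766, 0.0, -0.0]
ft_force: [0.5, -0.2, -0.7]
width: 0.0007
grip_force: 0.0
```

```bash
python3 fit.py wrist; python3 - <<'E'
from h import *
c=camera("wrist");cv2.imwrite("pics/end.png",c["image"][...,::-1])
E
```

```text
[0.5242 0.4164 0.155 ] [ 0.5 -0.2 -0.7]
[ 205    0  113   91 8605] [0.4782 0.266  0.0666] [0.5523 0.3283 0.0755]
[ 0.001  -0.0002  0.0725] 0.0006215224700574878 5521
circle [0.5184 0.291 ] 0.0269
```

View pics/end.png

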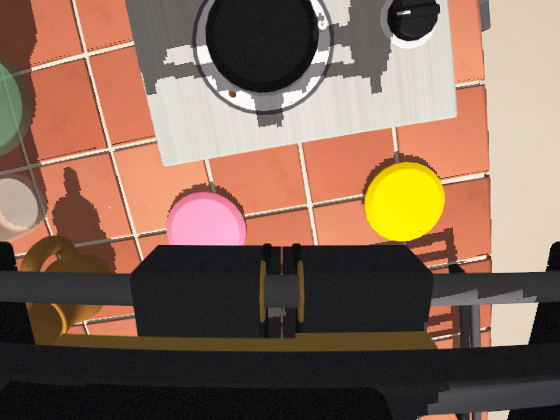

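The picture shows the cap at px (262,40), concentric in its head and flat. The arm is clear of everything.

```bash
python3 -c "
from bench import *
print(close_job())"
```

```text
the job is handed in; nothing more can be done
None
```

The leftmost cap was the loose one: I spotted its tilt in the camera images instead of pressing all four, rocked it level with the fingertip, then pushed it until it dropped into its burner head, where it measured flat and level; the job is handed in, but no verdict came back.

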